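# Slide the pepper mill and the oil bottle away from the hob into the condiment rail

## Robot

A 6-joint arm with a two-finger parallel gripper is mounted at the origin on a cart in front of the work surface, level with it; the furniture and walls round the work are solid. World frame = base frame: x ahead of the robot, y to its left, z up, the work surface at z = 0. Lengths are in m, angles in rad, forces in N, time in s.
With the tool pointing down it reaches from about 0.375 to 0.975 m from the base axis. Payload 3.8 kg.
Tool frame: the origin (TCP) lies midway between the tips of the shut fingers; the grasp point (between the pads) lies 19 mm behind it; z points along the fingers, y is the line along which they close (so a half turn about z gives the same grasp; the last joint's range is limited). The gripper opens to 88 mm and grips with 3 to 60 N. Pads are 18 mm wide; open, the fingers measure 123 mm over their backs; the gripper's body (75 mm by 187 mm) begins 45 mm behind the grasp point.
Start: joints at [-1.313, 0.264, 1.604, -0, 1.274, -0.037], TCP at [0.196, -0.646, 0.239] pointing down, gripper open.
Joint ranges: [-2.63, 2.63], [-0.94, 2.18], [0.31, 2.57], [-1.31, 4.45], [0, 2.66], [-2.55, 2.55]. Speed limits (rad/s): [2.57, 2.57, 3.14, 3.14, 3.14, 3.14].

## Interface

Orientations are given as a rotation vector (axis times angle).
In Python, from cell import manip, inverse_kinematics, cams, order gives the robot as it stands. Calls block until the motion is done:
- manip.move_pose(position, orientation): joint-space move of the TCP to a pose.
- manip.move_linear(position, rate=0.15, rot=None): straight line of the TCP; rot=None keeps the orientation; rate is the mean speed in m/s.
- manip.set_joints(angles): joint-space move.
- manip.set_gripper(opening, force=None): finger opening in m; force is the grip in N (None keeps the last); returns when the fingers have stopped.
- manip.dwell(seconds).
- inverse_kinematics(position, orientation): joint angles nearest the present ones, or None.
- manip.state(): the state.
- cams.capture(name): name is "scene" or "top" or "wrist"; returns a dict with "image" (420x560x3 uint8, blue, green, red), "z_map" (420x560 float32, m along the optical axis (not along the pixel's ray), 0 where there is no reading), "intrinsics" (3x3 intrinsics, pixels), "k1" (the pictures are not rectified: a ray, as slopes to the right and down, at radius r is drawn at 1 + k1 r^2 times it, then the intrinsics apply), "position" and "orientation" of the camera in the world; the wrist camera has in their place "T_tool_cam" (4x4, takes a point from camera to tool coordinates, whose origin is the TCP and whose axes are the flange's). Camera axes: x right, y down, z forward; pixel columns grow to the right and rows downward; lengths in m; the calibration is good to about 2 mm. A picture is of the moment at which its call begins: read the wrist's pose just before it.
A pose or a line that the arm cannot do raises manip.IKError and nothing moves.
- order.close_job(): hands the job in; it is judged then, once.
The state is a dict: "clock": time; "joint_pos": joint angles; "joint_velocities": joint speeds; "tau": joint torques, N m; "tool_pos": TCP position; "tcp_rot": TCP orientation; "contact_force": force on the tool from outside, world axes, zero at the start; "moment": the same for the moment, N m; "gripper_width": finger opening in m; "grasp_force": force on a finger pad.
Only numpy, scipy, OpenCV 4.12 (cv2) and the standard library are available. Lean on these libraries where they do the work, as an engineer would, in place of code of your own. Each camera call takes 0.05 s, during which the arm holds its last target. There are 200 camera calls.

## Task

The pepper mill and the oil bottle stand too close to the hob: push each across the worktop, through the open side of the low condiment rail on the left, until both stand upright side by side inside it, wholly between its two end boards. Only push them with the fingertips or the outside of the fingers: they are tall and narrow, so push low to slide them without tipping, and never lift them or take them between the fingers. Leave the spice jar, the garlic and the tin where they are.

Things in the scene. Friction and masses are not known exactly. Their poses are not given: they have to be found in the camera images.
- mill: pepper mill: turned dark wood, waisted, 150 mm tall, 58 mm in diameter at the foot, about 0.18 kg, standing loose on the worktop. Origin: centre of its underside; z up its axis.
- oil_bottle: oil bottle: clear glass with yellowish oil and a green cap, 271 mm tall, round, 58 mm in diameter over its lower body, about 0.6 kg, standing loose on the worktop. Origin: centre of its underside; z up its axis. Mill and bottle swap places at random.
- rail: fixed condiment rail without floor (mm): two light-wood end boards (14 thick, 36 high, 109 long, along its y) and at the back two level steel bars (8 thick, centres 11 and 26 high). Inside 190 wide (x -95 to 95) and 95 deep (y 0 at the open side to 95 at the bars). Origin: on the worktop, mid open side; +y points into the bay (roughly robot's left), +x roughly away from the robot.
- spice_jar: spice jar with a green cap, 46 mm in diameter, 106 mm tall, loose, beyond the work; to be left alone. Origin: centre of its underside.
- garlic: garlic bulb, about 50 mm in size, loose, on the robot's side of the work; to be left alone. Origin: centre of its underside.
- tin: low tin, 75 mm in diameter, 58 mm tall, loose, on the robot's side of the work, to the right; to be left alone. Origin: centre of its underside.
Not all that is in view belongs to the job. Leave any orange look-alike of the mill alone.

How it is judged:
At the end, for the whole second after the job is handed in: Mill and bottle each stand on the worktop (underside within 5 mm of it, leaning under 0.08 rad) and at rest (under 20 mm/s), with their axis 27 to 75 mm inside the open side of the rail and within 68 mm of its middle line (y of mill in the frame of rail between 0.027 and 0.075 m and x of mill in the frame of rail between -0.068 and 0.068 m and angle between each of mill, oil_bottle's own z axis and vertical below 0.08 rad and height (world z) of each of mill, oil_bottle below 0.005 m and linear speed of each of mill, oil_bottle below 0.02 m/s and y of oil_bottle in the frame of rail between 0.027 and 0.075 m and x of oil_bottle in the frame of rail between -0.068 and 0.068 m); the robot touches nothing.
It fails at once if the mill or the bottle is tipped (leans more than 0.2 rad) (angle between any of mill, oil_bottle's own z axis and vertical above 0.2 rad).
It fails at once if the mill or the bottle is lifted off the worktop (10 mm) (height (world z) of any of mill, oil_bottle above 0.01 m).
It fails at once if the mill or the bottle is taken between the fingers (the grasp point comes within 15 mm of its axis, below its top) ((horizontal distance between the grasp point and mill below 0.015 m and height (world z) of the grasp point below 0.15 m) or (horizontal distance between the grasp point and oil_bottle below 0.015 m and height (world z) of the grasp point below 0.27 m)).
It fails at once if the spice jar, the garlic or the tin is moved by more than 15 mm (distance of any of spice_jar, garlic, tin from where it was at the start of the episode above 0.015 m).
It also fails if it takes over 72 s, if anything falls off the work surface, if the arm or the gripper's body presses on something with over 40 N, if the wrist force passes 120 N, or if a joint passes its speed limit or range.

## Working session

There is one attempt and no reset: what is moved stays moved. The work goes in short steps, each a Python script; the robot and the scene stay as the last script left them, time stands still between calls to the robot, and variables do not carry over. Pictures are saved under pics/ and viewed, at most 10 in all, crops included, and the job is handed in when it is done.

```bash
mkdir -p pics; cat > h.py <<'E'
import numpy as np, cv2
from scipy.spatial.transform import Rotation as R
from cell import manip, inverse_kinematics, cams, order
def world(c,mask=None):
    """world xyz per pixel from depth"""
    h,w=c["z_map"].shape
    u,v=np.meshgrid(np.arange(w),np.arange(h))
    K=c["intrinsics"]; x=(u-K[0,2])/K[0,0]; y=(v-K[1,2])/K[1,1]
    a,b=x.copy(),y.copy()
    for _ in range(8):
        s=1+c["k1"]*(a*a+b*b); a,b=x/s,y/s
    z=c["z_map"]; P=np.stack([a*z,b*z,z],-1)
    o=np.array(c["orientation"]); M=R.from_rotvec(o).as_matrix() if o.shape==(3,) else (o if o.shape==(3,3) else R.from_quat(o).as_matrix())
    return P@M.T+np.array(c["position"])
E
python3 - <<'E'
from h import *
for n in("scene","top"):
    c=cams.capture(n); cv2.imwrite(f"pics/{n}0.png",c["image"]); np.save(f"{n}0.npy",world(c)); print(n,c["position"],c["orientation"],c["k1"],c["intrinsics"][0])
    W=world(c); print((c["z_map"]>0).mean(), W[50::80,40::80].round(3).tolist())
print(manip.state())
E
```

```text
scene [-0.31395719  0.69246527  0.6244723 ] [-1.04258471  2.1037313  -1.25610596] -0.19050677647996145 [545.17441267   0.         280.90255959]
0.9959863945578231 [[[0.315, 0.558, 0.518], [0.955, 0.232, 0.376], [0.954, 0.014, 0.342], [0.953, -0.244, 0.305], [0.952, -0.566, 0.265], [0.952, -0.989, 0.217], [0.914, -1.523, 0.17]], [[0.318, 0.574, 0.426], [0.951, 0.26, 0.179], [0.802, 0.112, 0.184], [0.575, 0.039, 0.23], [0.895, -0.524, 0.014], [0.154, 0.052, 0.352], [0.588, -1.017, -0.002]], [[0.315, 0.595, 0.329], [0.316, 0.493, 0.295], [0.754, 0.155, -0.0], [0.559, 0.054, 0.048], [0.49, -0.131, 0.015], [0.104, 0.097, 0.252], [-0.004, 0.064, 0.286]], [[0.318, 0.62, 0.218], [0.318, 0.514, 0.172], [0.463, 0.319, 0.001], [0.368, 0.197, 0.002], [0.38, -0.035, -0.112], [0.381, -0.351, -0.259], [-0.029, 0.059, 0.165]], [[0.315, 0.654, 0.094], [0.318, 0.541, 0.031], [0.383, 0.377, -0.114], [0.382, 0.192, -0.224], [0.379, -0.056, -0.373], [0.038, 0.124, -0.001], [-0.06, 0.047, 0.02]]]
top [0.3394449  0.04486426 1.29927199] [-2.12093844  2.12730731 -0.2214568 ] -0.045566785804831034 [492.869880
[... 879 characters left out ...]
]]]
{'clock': 0.1, 'joint_pos': array([-1.31285907e+00,  2.64680018e-01,  1.60523167e+00,  9.54173350e-06,
        1.27368346e+00, -3.68884353e-02]), 'joint_velocities': array([ 0.00184062, -0.00062785, -0.00350746, -0.00026822,  0.00097104,
        0.00140769]), 'tau': array([ 1.33433599e-05, -5.03622580e+01, -3.58070827e+01,  7.30645470e-02,
        2.33260298e-02, -7.03640580e-05]), 'tool_pos': array([ 0.19598335, -0.64525839,  0.23751412]), 'tcp_rot': array([-3.10555110e+00, -4.61138833e-01,  3.32498845e-04]), 'contact_force': array([-0.38797117, -0.32467797,  0.44791814]), 'moment': array([ 0.01070007,  0.00190052, -0.0367528 ]), 'grasp_force': 0.0, 'gripper_width': 0.08813326805533105}
```

View pics/scene0.png

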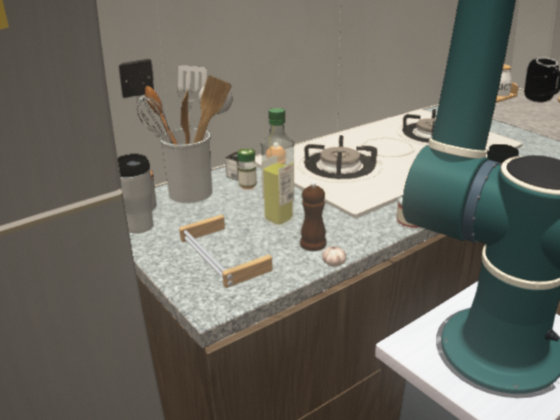

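View pics/top0.png

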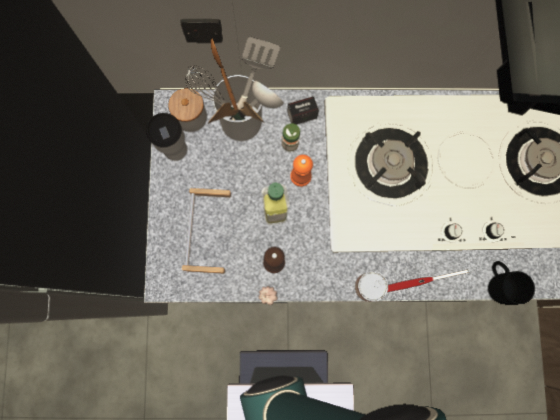

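```bash
python3 - <<'E'
import numpy as np, cv2
from h import *
# orthographic height map from both cameras, components above 8mm in region
W=np.concatenate([np.load("top0.npy").reshape(-1,3),np.load("scene0.npy").reshape(-1,3)])
m=(W[:,0]>.3)&(W[:,0]<.92)&(W[:,1]>-.6)&(W[:,1]<.47)&(W[:,2]>.02)&(W[:,2]<.4)
P=W[m]; g=np.zeros((310,540),np.uint8)
ix=((P[:,0]-.3)/.002).astype(int); iy=((P[:,1]+.6)/.002).astype(int)
g[ix,iy]=255; g=cv2.morphologyEx(g,cv2.MORPH_CLOSE,np.ones((3,3)))
n,l,s,c=cv2.connectedComponentsWithStats(g)
for i in range(1,n):
    if s[i,4]<15: continue
    q=P[l[ix,iy]==i]; print(i,len(q),"min",q.min(0).round(3),"max",q.max(0).round(3))
E
```

```text
1 1682 min [ 0.342 -0.599  0.02 ] max [ 0.454 -0.51   0.112]
2 595 min [0.347 0.035 0.02 ] max [0.399 0.083 0.054]
3 893 min [ 0.356 -0.244  0.02 ] max [ 0.431 -0.166  0.064]
4 113 min [ 0.384 -0.368  0.02 ] max [ 0.414 -0.254  0.03 ]
7 1653 min [0.43  0.016 0.02 ] max [0.486 0.07  0.154]
8 1883 min [0.43  0.157 0.02 ] max [0.656 0.278 0.045]
67 241 min [ 0.508 -0.45   0.02 ] max [ 0.562 -0.407  0.055]
77 237 min [ 0.513 -0.562  0.02 ] max [ 0.564 -0.518  0.053]
161 4010 min [0.553 0.007 0.02 ] max [0.621 0.073 0.278]
323 4322 min [ 0.629 -0.381  0.02 ] max [ 0.827 -0.179  0.078]
378 508 min [ 0.666 -0.057  0.02 ] max [ 0.716 -0.006  0.154]
433 3395 min [0.724 0.267 0.02 ] max [0.809 0.352 0.176]
437 12027 min [ 0.731 -0.027  0.02 ] max [0.92  0.316 0.327]
550 832 min [ 0.834 -0.08   0.02 ] max [0.902 0.005 0.068]
```

The scene view shows the bottle at (279,190), the mill at (313,220), the rail at about (215,250) and the garlic at (334,256). In the top view the bottle is at (275,203), the mill at (274,259), the rail boards at (210,192) and (203,269), and the orange decoy at (302,168). Next I fit the rail, the mill and the bottle precisely.

```bash
cat >> h.py <<'E'
from scipy.optimize import least_squares
def circ(P,r,x0):
    f=lambda p:np.hypot(P[:,0]-p[0],P[:,1]-p[1])-r
    s=least_squares(f,x0,loss='soft_l1',f_scale=.002); return s.x,np.median(abs(f(s.x)))
def sel(W,x0,x1,y0,y1,z0,z1):
    W=W.reshape(-1,3); return W[(W[:,0]>x0)&(W[:,0]<x1)&(W[:,1]>y0)&(W[:,1]<y1)&(W[:,2]>z0)&(W[:,2]<z1)]
E
python3 - <<'E'
from h import *
S=np.load("scene0.npy");T=np.load("top0.npy")
for nm,W in(("S",S),("T",T)):
    print(nm,"mill",circ(sel(W,.42,.5,0,.09,.004,.02),.029,[.455,.04]), "top",np.median(sel(W,.42,.5,0,.09,.135,.16),0))
    for z in(.01,.04,.07): print(nm,"bot",circ(sel(W,.54,.64,0,.09,z,z+.03),.029,[.59,.04]))
    print("cap",np.median(sel(W,.54,.64,0,.09,.25,.29),0))
    for a,b in((.42,.5),(.58,.67)):
        B=sel(W,a,b,.14,.29,.031,.045)
        if len(B)<10: continue
        r=cv2.minAreaRect(B[:,:2].astype(np.float32)); print("board",len(B),np.round(cv2.boxPoints(r),3).tolist(),np.median(B[:,2]))
        v=cv2.fitLine(B[:,:2].astype(np.float32),cv2.DIST_HUBER,0,.01,.01).ravel(); print(v)
        m=B[:,:2]@v[:2]; print("ctr along",np.percentile(m,[1,99]))
    print("table",np.median(sel(W,.48,.6,.1,.14,-.02,.02),0))
E
```

```text
S mill (array([0.46162472, 0.04024144]), np.float64(0.0014838586279343098)) top [0.45801767 0.04455743 0.13737726]
S bot (array([0.58642167, 0.04053732]), np.float64(0.0020397235538085826))
S bot (array([0.58616472, 0.04017198]), np.float64(0.001985581216559989))
S bot (array([0.58582814, 0.04030953]), np.float64(0.002096488084814392))
cap [0.57891522 0.04551458 0.26528021]
board 306 [[0.38999998569488525, 0.19599999487400055], [0.4410000145435333, 0.16599999368190765], [0.5, 0.26499998569488525], [0.4480000138282776, 0.29499998688697815]] 0.03540733158094267
[0.04733934 0.99887884 0.43770948 0.23652765]
ctr along [0.1908336  0.29613678]
board 208 [[0.5820000171661377, 0.257999986410141], [0.6340000033378601, 0.1550000011920929], [0.6919999718666077, 0.18400000035762787], [0.6399999856948853, 0.28700000047683716]] 0.03432557105322109
[0.06120319 0.9981253  0.63854283 0.20940882]
ctr along [0.19700922 0.30248847]
table [ 0.53831967  0.12002835 -0.00095313]
T mill (array([0.46043049, 0.04374233]), np.float64(0.007135883028043053)) top [0.46098222 0.04220442 0.13844514]
T bot (array([0.58671325, 0.03980752]), np.float64(0.00234975468147219))
T bot (array([0.58622396, 0.03902068]), np.float64(0.0026328727992195045))
T bot (array([0.58601476, 0.0388341 ]), np.float64(0.0026399434856778127))
cap [0.5874418  0.03795985 0.2724494 ]
board 261 [[0.38999998569488525, 0.19300000369548798], [0.4399999976158142, 0.164000004529953], [0.49900001287460327, 0.2619999945163727], [0.4490000009536743, 0.2919999957084656]] 0.03603707770749587
[0.10001238 0.9949862  0.44053164 0.22436331]
ctr along [0.21126505 0.31661677]
board 245 [[0.5820000171661377, 0.2590000033378601], [0.5849999785423279, 0.15600000321865082], [0.6579999923706055, 0.15800000727176666], [0.6549999713897705, 0.26100000739097595]] 0.03620944406861182
[0.0220495  0.9997569  0.64102864 0.20744365]
ctr along [0.17189787 0.27392313]
table [0.5391709  0.11916814 0.00136292]
```

```bash
python3 - <<'E'
from h import *
S=np.load("scene0.npy");T=np.load("top0.npy")
c=cams.capture("wrist"); print(np.round(c["T_tool_cam"],3).tolist()); cv2.imwrite("pics/w0.png",c["image"])
cam=np.array([-.314,.692])
def prof(W,ctr,x,zs):
    out=[]
    d=np.array(ctr)-cam; d/=np.linalg.norm(d); n=np.array([-d[1],d[0]])
    for z in zs:
        q=sel(W,*x,z-.004,z+.004)
        q=q[np.hypot(q[:,0]-ctr[0],q[:,1]-ctr[1])<.04]
        t=(q[:,:2]-ctr)@n; out.append((z,len(q),*np.round([t.min(),t.max(),-((q[:,:2]-ctr)@d).min()],3)) if len(q) else z)
    return out
for r in prof(S,[.4605,.0415],(.41,.51,-.01,.1),np.arange(.01,.155,.01).round(3)): print(r)
for nm,W in(("S",S),("T",T)):
    q=sel(W,.655,.73,-.07,.01,.005,.17); print("decoy",len(q),np.median(q[q[:,2]>.12],0) if len(q) else 0, circ(q[(q[:,2]<.03)],.029,[.69,-.03]) if (q[:,2]<.03).sum()>5 else 0)
    q=sel(W,.34,.41,.02,.1,.006,.07); print("garlic",q[:,2].max(),np.percentile(q[:,2],98),circ(q[q[:,2]<.03],.025,[.373,.058]))
    q=sel(W,.66,.76,-.03,.06,.02,.12); 
    q=sel(W,.70,.78,-.05,.06,.02,.13); print("jar",np.median(q[q[:,2]>.09],0),q.min(0),q.max(0))
    q=sel(W,.34,.44,-.26,-.15,.03,.07); print("tin",np.median(q,0))
# rail fit
P=np.vstack([sel(W,.41,.68,.135,.30,.028,.045) for W in(S,T)])
g=P[:,:2]
def res(p):
    c,s=np.cos(p[2]),np.sin(p[2]); d=g-p[:2]; x=c*d[:,0]+s*d[:,1]; y=-s*d[:,0]+c*d[:,1]
    return np.concatenate([np.maximum(abs(abs(x)-.102)-.007,0),np.maximum(abs(y-.0545)-.0545,0)])
for a in(-.15,-.05,.05):
    s=least_squares(res,[.54,.16,a],loss='soft_l1',f_scale=.002); print("rail",s.x,s.cost*1e6)
p=s.x; c,s_=np.cos(p[2]),np.sin(p[2]); d=g-p[:2]; x=c*d[:,0]+s_*d[:,1]; y=-s_*d[:,0]+c*d[:,1]
for k in(x<0,x>0): print(np.percentile(x[k],[2,10,50,90,98]).round(4),np.percentile(y[k],[2,10,90,98]).round(4),np.polyfit(y[k],x[k],1))
# bars z .02-.034
q=sel(T,.46,.62,.235,.28,.02,.036); print("bars",len(q),np.polyfit(q[:,0],q[:,1],1),np.median(q,0))
E
```

```text
[[-0.0, -0.957, -0.29, 0.074], [1.0, -0.0, -0.0, -0.0], [0.0, -0.29, 0.957, -0.146], [0.0, 0.0, 0.0, 1.0]]
(np.float64(0.01), 103, np.float64(-0.028), np.float64(0.027), np.float64(0.032))
(np.float64(0.02), 73, np.float64(-0.025), np.float64(0.024), np.float64(0.028))
(np.float64(0.03), 80, np.float64(-0.027), np.float64(0.026), np.float64(0.03))
(np.float64(0.04), 94, np.float64(-0.025), np.float64(0.024), np.float64(0.029))
(np.float64(0.05), 89, np.float64(-0.023), np.float64(0.022), np.float64(0.028))
(np.float64(0.06), 78, np.float64(-0.02), np.float64(0.02), np.float64(0.024))
(np.float64(0.07), 62, np.float64(-0.018), np.float64(0.018), np.float64(0.023))
(np.float64(0.08), 54, np.float64(-0.02), np.float64(0.018), np.float64(0.022))
(np.float64(0.09), 54, np.float64(-0.022), np.float64(0.02), np.float64(0.024))
(np.float64(0.1), 74, np.float64(-0.024), np.float64(0.022), np.float64(0.028))
(np.float64(0.11), 69, np.float64(-0.023), np.float64(0.022), np.float64(0.026))
(np.float64(0.12), 87, np.float64(-0.023), np.float64(0.025), np.float64(0.026))
(np.float64(0.13), 126, np
[... 632 characters left out ...]
042935109 0.048386624429743 (array([0.37462423, 0.05857255]), np.float64(0.0028061221837963075))
jar [ 0.77005336 -0.00438765  0.1061174 ] [ 0.70033095 -0.0499752   0.0210806 ] [0.77996996 0.01977208 0.12983485]
tin [ 0.39324669 -0.2050705   0.05593291]
rail [ 0.53740176  0.16144854 -0.06500587] 33931.564065955456
rail [ 0.53740144  0.16144833 -0.06501094] 33931.564059886674
rail [ 0.53740144  0.16144833 -0.06501097] 33931.564059865435
[-0.11   -0.1077 -0.1013 -0.0403 -0.0072] [0.0032 0.0151 0.1012 0.1059] [ 0.3854652  -0.11511384]
[0.0073 0.0367 0.0978 0.1064 0.1097] [0.005  0.0182 0.1014 0.1066] [-0.40824093  0.11425908]
bars 184 [-0.06326697  0.29327195] [0.53886554 0.25932237 0.03080914]
```

```bash
python3 - <<'E'
import cv2
a=cv2.imread("pics/scene0.png")[170:300,160:370]; b=cv2.imread("pics/top0.png")[140:310,160:340]; w=cv2.imread("pics/w0.png")
cv2.imwrite("pics/c1.png",cv2.hconcat([cv2.resize(a,(400,300),interpolation=2),cv2.resize(w,(400,300))]))
E
```

```text
(no output)
```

View pics/c1.png

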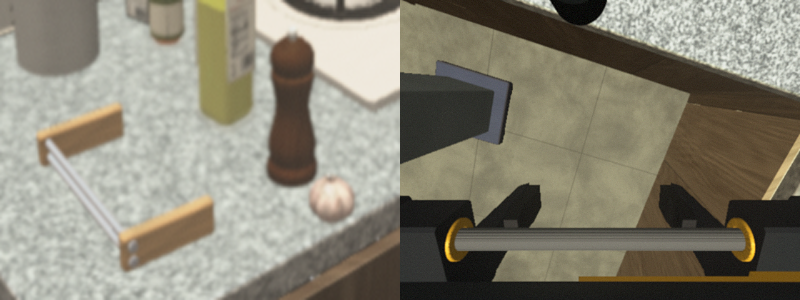

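The crop shows the mill foot is wide up to about z = 0.05, the bottle is squarish at its lower left (230,60), and the garlic touches nothing. The wrist camera sits on the tool's +x side. Next I search numerically for a tilted push pose whose gripper body clears every neighbouring object.

```bash
cat > plan.py <<'E'
from h import *
RO=np.array([.5374,.1615]); RA=-.065
def r2w(x,y):
    c,s=np.cos(RA),np.sin(RA); return RO+[c*x-s*y,s*x+c*y]
def w2r(p):
    c,s=np.cos(RA),np.sin(RA); d=np.asarray(p)[:2]-RO; return np.array([c*d[0]+s*d[1],-s*d[0]+c*d[1]])
OB={"garlic":(.3755,.057,.026,.054),"decoy":(.693,-.031,.029,.155),"jar":(.769,-.002,.023,.107),"tin":(.393,-.205,.0385,.06),"pot":(.80,.12,.06,.33)}
for i,x in enumerate((-.102,.102)):
    for j,y in enumerate((.007,.03,.054,.08,.102)): OB[f"b{i}{j}"]=(*r2w(x,y),.009,.037)
MILL=(.4605,.0415,.029,.15); BOT=(.5863,.0400,.029,.272)
def rot(phi,th,rho,sx=1):
    """columns = tool x,y,z in world. phi: heading from +y toward +x; th: lean back; rho: raise left end"""
    F=np.array([np.sin(phi),np.cos(phi),0]); M=R.from_rotvec(F*rho).as_matrix()
    z=-(M@(np.cos(th)*np.array([0,0,1])-np.sin(th)*F)); x=sx*(M@(np.cos(th)*F+np.sin(th)*np.array([0,0,1])))
    return np.column_stack([x,np.cross(z,x),z])
def box(x,y,z,n=(6,11,9)):
    g=np.meshgrid(*[np.linspace(*a,k) for a,k in zip((x,y,z),n)],indexing='ij'); return np.stack(g,-1).reshape(-1,3)
BODY=box((-.0375,.0375),(-.0935,.0935),(-.064,-.18)); 
def FING(gap): return np.vstack([box((-.009,.009),(s*gap/2,s*(gap/2+.0175)),(0,-.07),(3,3,8)) for s in(1,-1)])
CAM=box((.05,.10),(-.045,.045),(-.13,-.18),(3,3,3))
def clear(pos,M,gap,obs,skip=None):
    """min clearance: horizontal to cylinders, or vertical above, whichever larger; table"""
    best=(9,"");
    for nm,L in(("body",BODY),("cam",CAM),("fing",FING(gap))):
        P=L@M.T+pos
        if P[:,2].min()<best[0]: best=(P[:,2].min(),nm+"-table") if nm!="fing" else ((9,"") if P[:,2].min()>.002 and best[0]==9 else best if P[:,2].min()>.002 else (P[:,2].min()-.01,"f-table"))
        for k,(x,y,r,h) in obs.items():
            if nm=="fing" and k==skip: continue
            if k==skip: r=SK.get(k,r)
            hd=np.hypot(P[:,0]-x,P[:,1]-y)-r; d=np.maximum(hd,P[:,2]-h).min()
            if d<best[0]: best=(d,nm+"-"+k)
    return best
SK={"mill":.025,"bottle":.029}
def D(r,gap,th): return .009*np.cos(th)+np.sqrt(r*r-gap*gap/4)
def tcp(ax,phi,th,gap,z,r,back=0):
    d=D(r,gap,th)+back; return np.array([ax[0]-d*np.sin(phi),ax[1]-d*np.cos(phi),z])
E
cat > s1.py <<'E'
from plan import *
import itertools
tgt=r2w(-.045,.058)
path=[np.array(MILL[:2])]; way=[(.461,.041),(.4875,.115),tuple(tgt)]
pts=np.vstack([np.linspace(way[i],way[i+1],6) for i in(0,1)])
res=[]
for phi,th,rho,z,gap in itertools.product(np.radians([0,10,20,25,30,35]),np.radians([30,34,38,42]),np.radians([-10,0,8,14]),(.022,.028),(.038,.044)):
    M=rot(phi,th,rho); w=(9,"")
    for p in np.vstack([pts]):
        o=dict(OB,bottle=BOT,mill=(*p,.029,.15))
        w=min(w,clear(tcp(p,phi,th,gap,z,.027,),M,gap,o,"mill"))
        if w[0]<.0: break
    if w[0]>0: res.append((w,np.degrees([phi,th,rho]).round(),z,gap))
res.sort(key=lambda r:-r[0][0]); print(len(res)); [print(r) for r in res[:14]]
tb=r2w(.035,.048); print(tgt,tb)
E
python3 s1.py
```

```text
5
((np.float64(0.0014596413220769218), 'fing-b00'), array([30., 34.,  0.]), 0.028, 0.038)
((np.float64(0.0014580138425499146), 'fing-b00'), array([30., 30.,  0.]), 0.028, 0.038)
((np.float64(0.0012192617942035147), 'fing-b00'), array([30., 38.,  0.]), 0.028, 0.038)
((np.float64(0.0009883802694568705), 'fing-b00'), array([30., 42.,  8.]), 0.028, 0.038)
((np.float64(0.00045626617930008204), 'body-bottle'), array([25., 38.,  0.]), 0.028, 0.038)
[0.49626237 0.22230046] [0.57544389 0.20712524]
```

```bash
cat > s2.py <<'E'
from plan import *
import itertools
def table(pts,name,other,r,gap,ths,rhos,zs,phis):
    for p in pts:
        res=[]
        for ph in phis:
            b=max((clear(tcp(p,np.radians(ph),np.radians(t),gap,z,r),rot(np.radians(ph),np.radians(t),np.radians(rh)),gap,dict(OB,**other,**{name:(*p,.029,.15 if name=="mill" else .272)}),name)+(t,rh,z) for t,rh,z in itertools.product(ths,rhos,zs)),key=lambda b:b[0])
            res.append(f"{ph}:{b[0]*1e3:.0f} {b[1]} {b[2]},{b[3]},{b[4]}")
        print(np.round(p,3)," | ".join(res))
way=[(.461,.041),(.490,.115),tuple(r2w(-.039,.055))]
pts=np.vstack([np.linspace(way[0],way[1],4),np.linspace(way[1],way[2],5)[1:]])
table(pts,"mill",{"bottle":BOT},.027,.036,(32,36,40),(-10,0,10),(.024,.03),(10,20,25,30,35,40))
m=r2w(-.039,.055)
wb=[(.586,.04),(.575,.13),tuple(r2w(.035,.048))]
pts=np.vstack([np.linspace(wb[0],wb[1],4),np.linspace(wb[1],wb[2],5)[1:]])
table(pts,"bottle",{"mill":(*m,.029,.15)},.029,.044,(38,42),(-10,0,10),(.02,.026),(-10,0,10,20,30,40))
E
python3 s2.py
```

```text
[0.461 0.041] 10:15 body-mill 40,-10,0.024 | 20:15 body-mill 40,-10,0.024 | 25:15 body-mill 40,-10,0.03 | 30:15 body-mill 40,10,0.024 | 35:15 body-mill 40,10,0.024 | 40:15 fing-garlic 40,10,0.024
[0.471 0.066] 10:13 body-bottle 40,0,0.024 | 20:15 body-mill 40,10,0.024 | 25:15 body-mill 40,10,0.024 | 30:15 body-mill 40,10,0.024 | 35:14 body-garlic 40,10,0.03 | 40:10 body-garlic 40,10,0.03
[0.48 0.09] 10:5 body-bottle 36,-10,0.03 | 20:4 body-garlic 40,0,0.024 | 25:11 body-garlic 40,10,0.03 | 30:10 body-garlic 40,10,0.03 | 35:10 body-mill 36,10,0.03 | 40:10 body-mill 36,10,0.03
[0.49  0.115] 10:-6 body-garlic 40,-10,0.03 | 20:-6 body-bottle 36,0,0.024 | 25:-1 body-bottle 40,0,0.03 | 30:4 body-bottle 36,0,0.03 | 35:7 body-garlic 40,10,0.03 | 40:10 body-mill 36,10,0.03
[0.493 0.141] 10:-6 body-garlic 32,-10,0.03 | 20:-0 body-garlic 32,-10,0.024 | 25:5 body-mill 32,-10,0.03 | 30:9 body-bottle 36,0,0.024 | 35:12 body-garlic 40,0,0.03 | 40:12 body-garlic 40,0,0.03
[0.496 0.167] 10:-1 body-bottle 32,-10,0.024 | 20:10 body-mill 36,-10,0.03 | 25:13 body-bottle 40,0,0.024 | 30:12 fing-b00 40,0,0
[... 1300 characters left out ...]
dy-bottle 42,-10,0.02 | 20:12 body-bottle 42,10,0.02 | 30:12 body-bottle 42,10,0.02 | 40:12 body-bottle 42,10,0.02
[0.575 0.169] -10:12 body-bottle 42,10,0.02 | 0:12 body-bottle 42,-10,0.02 | 10:12 body-bottle 42,-10,0.02 | 20:12 body-bottle 42,-10,0.02 | 30:12 body-bottle 42,10,0.02 | 40:4 body-mill 42,10,0.02
[0.575 0.188] -10:10 fing-b10 42,-10,0.02 | 0:12 body-bottle 42,-10,0.02 | 10:12 body-bottle 42,-10,0.02 | 20:12 body-bottle 42,-10,0.02 | 30:3 body-mill 42,-10,0.02 | 40:-10 body-mill 42,-10,0.02
[0.575 0.207] -10:12 fing-b10 42,-10,0.026 | 0:12 body-bottle 42,-10,0.02 | 10:11 body-mill 42,10,0.02 | 20:-2 body-mill 42,10,0.02 | 30:-13 body-mill 42,10,0.02 | 40:-21 body-mill 42,0,0.02
```

```bash
cat > push.py <<'E'
from plan import *
import sys
def wps(name,way,gap,r,sx):
    out=[]
    for (p,ph,th,rh,z,back) in way:
        a,b,c=np.radians([ph,th,rh]); out.append((tcp(p,a,b,gap,z,r,back),R.from_matrix(rot(a,b,c,sx)).as_rotvec(),p))
    return out
def check(name,way,gap,r,other,sx):
    h=.15 if name=="mill" else .272; ok=True; q=None; qs=[]
    W=wps(name,way,gap,r,sx); p0=way[0][0]
    for i,(t,o,p) in enumerate(W):
        j=inverse_kinematics(t,o); c=clear(t,R.from_rotvec(o).as_matrix() @ np.diag([sx,sx,1]),gap,dict(OB,**other,**{name:(*p,.029,h)}),name)
        print(np.round(t,3),f"{c[0]*1e3:.0f} {c[1]}",None if j is None else np.round(j,2))
    j=inverse_kinematics(W[0][0]+[0,0,.3],W[0][1]); print("above",None if j is None else np.round(j,2))
E=tuple(r2w(-.039,.055))
MW=[((.461,.041),20,38,5,.026,.05),((.461,.041),20,38,5,.026,.012),((.471,.066),27,38,8,.028,0),((.480,.090),33,38,10,.03,0),((.488,.115),37,38,8,.03,0),((.493,.141),33,38,2,.03,0),((.496,.167),27,38,0,.028,0),((.499,.193),22,38,0,.028,0),(E,18,38,0,.028,0)]
B=tuple(r2w(.035,.048))
BW=[((.586,.04),22,41,0,.023,.05),((.586,.04),22,41,0,.023,.012),((.582,.07),20,41,0,.023,0),((.578,.10),16,41,0,.023,0),((.575,.13),10,41,0,.023,0),((.575,.169),5,41,0,.023,0),(B,0,41,0,.023,0)]
E
python3 - <<'E'
from push import *
for sx in(1,-1):
    print(sx);check("mill",MW,.036,.027,{"bottle":BOT},sx)
    check("bottle",BW,.044,.029,{"mill":(*r2w(-.039,.055),.029,.15)},sx)
E
```

```text
1
[ 0.435 -0.032  0.026] 37 body-tin [-0.61  0.23  2.28  0.73  1.05 -0.74]
[0.448 0.004 0.026] 24 body-mill [-0.52  0.22  2.29  0.78  1.01 -0.7 ]
[0.459 0.042 0.028] 13 body-mill [-0.45  0.19  2.32  0.86  0.95 -0.56]
[0.465 0.067 0.03 ] 12 body-mill [-0.39  0.17  2.36  0.93  0.9  -0.46]
[0.472 0.093 0.03 ] 8 body-garlic [-0.32  0.12  2.41  1.03  0.8  -0.44]
[0.478 0.118 0.03 ] 8 body-bottle [-0.23  0.1   2.43  1.09  0.73 -0.53]
[0.484 0.143 0.028] 12 body-mill [-0.18  0.13  2.4   1.09  0.73 -0.59]
[0.489 0.168 0.028] 7 fing-b00 [-0.13  0.16  2.36  1.06  0.75 -0.6 ]
[0.494 0.193 0.028] 9 fing-b00 [-0.07  0.19  2.32  1.05  0.76 -0.59]
above [-0.61 -0.18  2.04  0.62  1.56 -0.32]
[ 0.558 -0.03   0.023] 42 body-decoy [-0.51  0.37  2.12  0.89  0.99 -0.76]
[0.572 0.005 0.023] 12 body-decoy [-0.44  0.37  2.12  0.93  0.96 -0.73]
[0.573 0.046 0.023] 7 cam-bottle [-0.37  0.36  2.13  0.95  0.94 -0.72]
[0.571 0.075 0.023] 7 cam-bottle [-0.31  0.37  2.12  0.94  0.95 -0.72]
[0.571 0.105 0.023] 7 cam-bottle [-0.26  0.39  2.09  0.91  0.98 -0.73]
[0.573 0.143 0.023] 7 cam-bottle [-0.19  0.41  2.05  0.
[... 464 characters left out ...]
 [-0.18  0.13  2.4   1.09  0.73  2.55]
[0.489 0.168 0.028] 7 fing-b00 [-0.13  0.16  2.36  1.06  0.75  2.54]
[0.494 0.193 0.028] 9 fing-b00 [-0.07  0.19  2.32  1.05  0.76  2.55]
above None
[ 0.558 -0.03   0.023] 42 body-decoy [-0.51  0.37  2.12  0.89  0.99  2.38]
[0.572 0.005 0.023] 12 body-decoy [-0.44  0.37  2.12  0.93  0.96  2.41]
[0.573 0.046 0.023] 7 cam-bottle [-0.37  0.36  2.13  0.95  0.94  2.42]
[0.571 0.075 0.023] 7 cam-bottle [-0.31  0.37  2.12  0.94  0.95  2.42]
[0.571 0.105 0.023] 7 cam-bottle [-0.26  0.39  2.09  0.91  0.98  2.41]
[0.573 0.143 0.023] 7 cam-bottle [-0.19  0.41  2.05  0.89  0.99  2.41]
[0.575 0.181 0.023] 7 cam-bottle [-0.12  0.43  2.01  0.88  1.01  2.42]
above None
```

```bash
cat >> push.py <<'E'
def go(way,i0,i1,gap,r,rate=.05):
    W=wps("",way,gap,r,1)
    for t,o,p in W[i0:i1]:
        manip.move_linear(t,rate=rate,rot=o); s=manip.state()
        print("t%.1f"%s["clock"],np.round(s["tool_pos"]-t,4),"F",np.round(s["contact_force"],1),"w %.4f"%s["gripper_width"])
def start(way,gap,r):
    t,o,p=wps("",way,gap,r,1)[0]
    manip.set_gripper(gap); manip.move_pose(t+[0,0,.3],o); manip.move_linear(t,rate=.15)
def see(tag,png=True):
    for n in("scene","top"):
        c=cams.capture(n); np.save(f"{n}_{tag}.npy",world(c)); 
        if png: cv2.imwrite(f"pics/{n}_{tag}.png",c["image"])
E
python3 - <<'E'
from push import *
start(MW,.036,.027); go(MW,1,3,.036,.027); see("a")
im=cv2.hconcat([cv2.resize(cv2.imread("pics/scene_a.png")[110:310,130:400],(400,296)),cv2.resize(cv2.imread("pics/top_a.png")[130:330,150:420],(400,296))]); cv2.imwrite("pics/a.png",im)
S=np.load("scene_a.npy"); print(circ(sel(S,.42,.52,.03,.12,.004,.016),.028,[.47,.066]))
E
```

```text
t6.4 [-0.  0. -0.] F [-0.4  0.1 -0.2] w 0.0358
t7.3 [-0.0001  0.     -0.    ] F [-0.6 -0.3  0. ] w 0.0359
(array([0.47104767, 0.06697681]), np.float64(0.001282070048433056))
```

View pics/a.png

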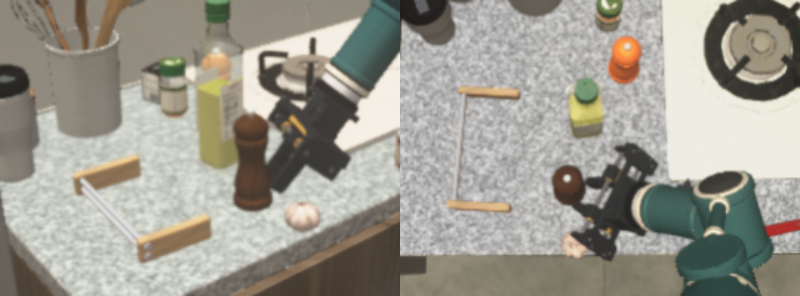

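The picture shows the mill cradled by the fingertips at (567,185) in the top half, exactly on plan. The body passes over the garlic at (573,243) with space, so I continue.

```bash
python3 - <<'E'
from push import *
go(MW,3,6,.036,.027); see("b",0)
S=np.load("scene_b.npy"); c,e=circ(sel(S,.44,.55,.10,.19,.004,.016),.028,[.493,.141]); print(c,e)
if np.hypot(*(c-[.493,.141]))<.008:
    go(MW,6,9,.036,.027); see("c")
    S=np.load("scene_c.npy"); c,e=circ(sel(S,.45,.56,.17,.27,.05,.13),.022,E); print(c,e,w2r(c))
    im=cv2.hconcat([cv2.resize(cv2.imread("pics/scene_c.png")[110:310,130:400],(400,296)),cv2.resize(cv2.imread("pics/top_c.png")[130:330,150:420],(400,296))]); cv2.imwrite("pics/c.png",im)
E
```

```text
t8.1 [-0.  0.  0.] F [-0.6  0.1 -0.1] w 0.0358
t8.8 [-0.0001  0.0002  0.0001] F [-1.3 -0.9 -0.5] w 0.0359
t9.5 [0.     0.0001 0.    ] F [ 0.5 -0.9 -1.2] w 0.0363
[0.49398789 0.14036898] 0.0012945365444777986
t10.2 [-0.0001  0.0003 -0.0001] F [ 0.5 -0.4 -0.3] w 0.0361
t10.9 [-0.      0.0003 -0.0001] F [-0.1 -0.8 -0.1] w 0.0362
t11.6 [-0.0001  0.0003 -0.0001] F [ 0.4 -0.2 -0.9] w 0.0358
[0.50153353 0.21573082] 0.0035396407000939795 [-0.03931325  0.05178662]
```

View pics/c.png

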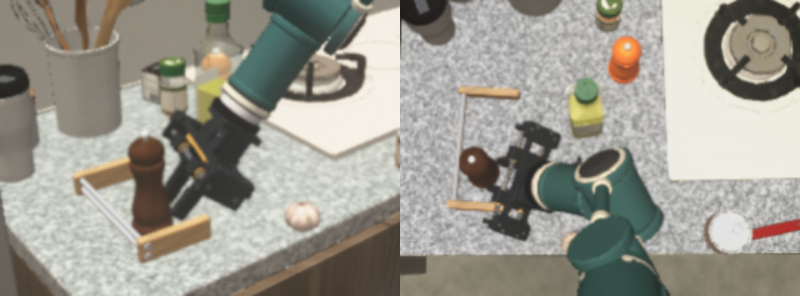

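The mill stands inside the rail at about (-39, 52) mm, upright, and the bottle has not moved. I retreat and push the bottle.

```bash
python3 - <<'E'
from push import *
m=manip.state(); a=np.radians(18); p=m["tool_pos"]-.022*np.array([np.sin(a),np.cos(a),0])
manip.move_linear(p,rate=.06); manip.move_linear([p[0],p[1],.34],rate=.2)
start(BW,.044,.029); go(BW,1,5,.044,.029); see("d")
S=np.load("scene_d.npy"); print(circ(sel(S,.52,.63,.09,.18,.02,.08),.029,[.575,.13]))
im=cv2.hconcat([cv2.resize(cv2.imread("pics/scene_d.png")[110:310,130:400],(400,296)),cv2.resize(cv2.imread("pics/top_d.png")[130:330,150:420],(400,296))]); cv2.imwrite("pics/d.png",im)
E
```

```text
t18.1 [-0.      0.     -0.0001] F [-0.2  0.3  0.4] w 0.0441
t19.1 [-0.0002  0.0003  0.0001] F [ 1.2 -0.4  0.5] w 0.0442
t19.9 [-0.0003  0.0006  0.    ] F [ 1.4 -1.1 -0.3] w 0.0437
t20.6 [-0.0002  0.0005  0.    ] F [ 1.3 -0.9 -0.7] w 0.0438
(array([0.56651337, 0.12432916]), np.float64(0.002906091358043081))
```

View pics/d.png

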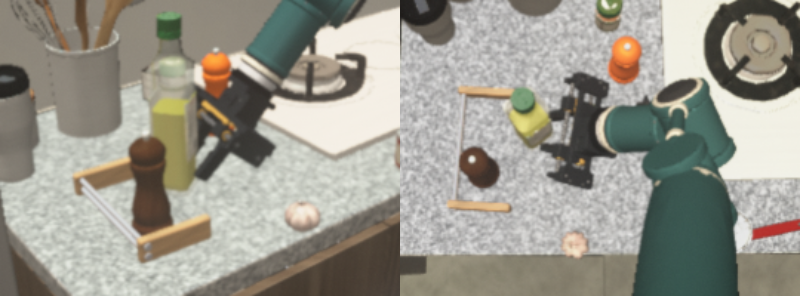

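The bottle is upright and cradled, with its cap at (523,100) in the top half, and the mill and garlic are unmoved. I use the cap to check its x position before the last stretch.

```bash
python3 - <<'E'
from push import *
for t in("0","_d"):
    for n in("scene","top"):
        W=np.load(f"{n}{t}.npy"); y=(0,.09) if t=="0" else (.08,.18)
        print(t,n,"cap",np.median(sel(W,.53,.64,*y,.25,.285),0).round(4),"body",circ(sel(W,.53,.64,*y,.06,.10),.029,[.575,np.mean(y)]))
print(circ(sel(np.load("top_d.npy"),.47,.53,.18,.26,.12,.14),.02,E), np.median(sel(np.load("top_d.npy"),.47,.53,.18,.26,.135,.16),0))
E
```

```text
0 scene cap [0.5789 0.0455 0.2653] body (array([0.58582123, 0.04030845]), np.float64(0.0021372945325727703))
0 top cap [0.5874 0.038  0.2724] body (array([0.58619589, 0.038679  ]), np.float64(0.0023408597193180433))
_d scene cap [0.5639 0.1352 0.2653] body (array([0.57006576, 0.12831694]), np.float64(0.0022928934565553047))
_d top cap [0.5734 0.1298 0.2721] body (array([0.57265257, 0.12804818]), np.float64(0.0028608967707726297))
(array([0.50439052, 0.21687948]), np.float64(0.0033986463456303698)) [0.50449003 0.21611241 0.13846297]
```

```bash
python3 - <<'E'
from push import *
B2=tuple(r2w(.040,.050)); W2=[((.577,.169),4,41,0,.023,0),(B2,-2,41,0,.023,0)]
go(W2,0,2,.044,.029,.04)
s=manip.state(); p=s["tool_pos"]; a=np.radians(-2)
p=p-.03*np.array([np.sin(a),np.cos(a),0]); manip.move_linear(p,rate=.05); manip.move_linear([p[0],p[1],.30],rate=.2)
manip.move_linear([p[0],p[1]-.25,.30],rate=.2); see("e")
for n in("scene","top"):
    W=np.load(f"{n}_e.npy")
    c=np.median(sel(W,.52,.65,.16,.27,.25,.285),0); b=circ(sel(W,.535,.65,.15,.26,.06,.10),.029,B2); m=np.median(sel(W,.46,.53,.16,.27,.135,.16),0); mf=circ(sel(W,.46,.535,.16,.27,.10,.13),.024,E)
    print(n,"cap",w2r(c),"body",w2r(b[0]),b[1],"mill",w2r(m),w2r(mf[0]))
im=cv2.hconcat([cv2.resize(cv2.imread("pics/scene_e.png")[110:310,130:400],(400,296)),cv2.resize(cv2.imread("pics/top_e.png")[130:330,150:420],(400,296))]); cv2.imwrite("pics/e.png",im)
print(manip.state()["clock"])
E
```

```text
t21.8 [-0.0001  0.0002  0.    ] F [1.4 0.1 0.2] w 0.0436
t23.0 [-0.0001  0.0001  0.0001] F [-0.6 -0.2 -0.4] w 0.0441
scene cap [0.0297248  0.05430323] body [0.04323384 0.05535819] 0.0014000448195099421 mill [-0.04030561  0.05725074] [-0.03598666  0.05492522]
top cap [0.03909413 0.04623366] body [0.03711513 0.04707234] 0.0018905920781912139 mill [-0.03691971  0.05211804] [-0.03610425  0.05372431]
26.7583
```

View pics/e.png

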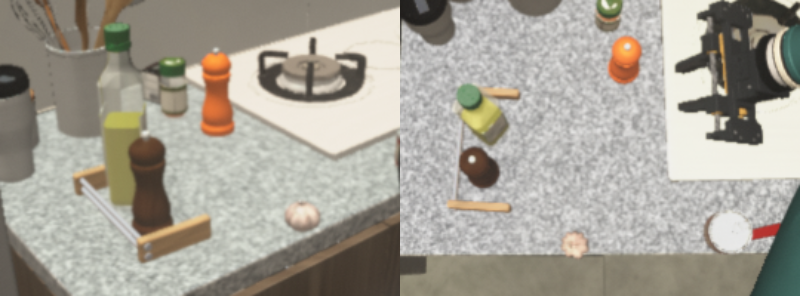

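Both stand upright inside the rail, the bottle at about (39, 50) mm and the mill at about (-37, 54) mm in the rail frame. Everything else is where it was and the arm is clear, so I hand in.

```bash
python3 -c "
from h import *
manip.dwell(.5); print(order.close_job())"
```

```text
the job is handed in; nothing more can be done
None
```

I handed the job in after about 27 s on the robot's clock: the mill and bottle stand upright side by side inside the rail, and the spice jar, garlic, tin and orange look-alike show no movement in the final pictures; no verdict was returned.

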